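Set the steam lever to half open

TASK

At the coffee corner, set the steam tap to half open: move the lever with the round ball knob until it stands straight up, and let go of it there. Leave the hot-water lever, the one with the crossbar, as it is.

Things in the scene. Friction and masses are not known exactly. Their poses are not given: they have to be found in the camera images.
- steam_module: Fixed steel housing 110 x 90 x 88 mm (x, y, z); drip tray and thin pipe on its +x side (to x = 180 mm, 120 mm high). Origin: centre of the underside, on the counter; z up; x points to the tray, away from the robot, turned up to 20 degrees either way. The lever's pivot line runs along y, 110 mm above the origin, between two black cheeks (46 mm over all, 116 mm high).
- steam_lever (a joint): Steam lever's angle, rad: 0 = shut, leaning 0.96 (55 degrees) from vertical to the module's -x (towards the robot); 0.96 = straight up, half open; 1.92 = fully open, leaning 55 degrees to +x. It starts at 0 to 0.5. Stiff: about 2 N at the knob moves it; no spring or notch; it stays where it is left.
- steam_lever_grip (a point): Centre of the steam lever's wooden ball knob, 34 mm in diameter, on a round steel rod 10 mm thick; it lies 120 mm from the pivot, in the module's x-z plane, and moves with the lever.
- water_lever_grip (a point): Centre of the grip of the other, hot-water lever, on a like housing with a thicker, shorter spout beside the steam module: a wooden crossbar 64 mm long, 18 mm thick, on a rod of the same length and an equally stiff pivot, standing at any angle. To be left as it is.

How it is judged:
By the outcome, as a careful person would: the job done as asked, in the order asked, and still so for the second after the job is handed in, with the robot touching nothing.
It also fails if it takes over 32 s, if anything falls off the work surface, if the arm or the gripper's body presses on something with over 40 N, if the wrist force passes 120 N, or if a joint passes its speed limit or range.

ROBOT

A 6-joint arm with a two-finger parallel gripper is mounted at the origin on the work surface. World frame = base frame: x ahead of the robot, y to its left, z up, the work surface at z = 0. Lengths are in mm, angles in rad, forces in N, time in s.
With the tool pointing down it reaches from about 350 to 775 mm from the base axis. Payload 7.3 kg.
Tool frame: the origin (TCP) lies on the centre line of the jaws, within the pads' length; the fingertips stand 17 mm ahead of it and the grasp point (between the pads) lies 2 mm behind it; z points along the fingers, y is the line along which they close (so a half turn about z gives the same grasp; the last joint's range is limited). The gripper opens to 92 mm and grips with 3 to 60 N. Pads are 19 mm wide; open, the fingers measure 130 mm over their backs; the gripper's body (75 mm by 190 mm) begins 47 mm behind the grasp point.
Start: joints at [-0.146, 0.342, 1.524, -0, 1.275, -0.146], TCP at [525.02, 0.019, 217.441] pointing down, gripper open.
Joint ranges: [-2.53, 2.53], [-0.77, 2.02], [0.04, 2.7], [-1, 4.14], [0.28, 2.66], [-3.11, 3.11]. Speed limits (rad/s): [2.57, 2.57, 3.14, 3.14, 3.14, 3.14].

INTERFACE

Orientations are given as [roll, pitch, yaw] about the fixed x, y, z axes, in that order (R = Rz(yaw) Ry(pitch) Rx(roll)).
In Python, from plant import bot gives the robot as it stands. The module is installed in compiled form; this text tells all that it offers.
- The arm moves only by the shell command python3 -m pendant 'ROWS'. ROWS is JSON, a list of rows, each a list of 3 entries, a list of its own where there are three numbers: the shift along the world's x, y, z as a fraction of full scale, then the turn, a rotation vector about the world's x, y, z as a fraction of full scale, then the opening, from -1 (shut) to 1 (fully open), so that 0 is half open. In form: [[[tx, ty, tz], [rx, ry, rz], claw], ...]. A call has exactly 10 rows; each row shifts and turns the commanded pose from where the row before left it; what a row does not reach is not made up. Full scale, the value 1, is 30 mm for a shift and 0.12 rad for a turn. A row lasts 1/12 s, in which the tool goes at most 41.7 mm and 7.16 degrees, less where a joint would pass 70% of its speed; a pose out of reach is approached as far as the arm can. A call with a number of a shift or a turn outside -1 to 1 is refused whole. A call with a gripper value outside its range is refused whole. The fingers move at their own pace and stop on an object; the grip force is fixed at half the most. Time passes only in rows, so rows that do not move let the fingers close, or fill a call up. It gives the time, the measured TCP pose, the force, the opening and the grip force at its end, in the units of the state.
- bot.get_obs(): the state, without advancing time (a new reading comes with each control period).
- bot.capture(name): name is "scene" or "side" or "wrist"; returns the picture (420x560x3 uint8, blue, green, red); there is no depth.
- bot.camera_params(name): a dict with "fovy" (degrees; the focal length in pixels is half the picture's height over the tangent of half this angle, whatever the lens; pixels are square), "cx", "cy" (the principal point, pixels), "camera_from_world" (4x4, takes a point from world to camera coordinates). Camera axes: x right, y down, z forward; pixel columns grow to the right and rows downward; lengths in mm; the calibration is good to about 2 mm. The wrist camera is an equidistant fisheye: a pixel r from the principal point sees the ray r / f radians off the axis. A picture is of the moment at which its call begins: read the wrist's pose just before it. camera_params takes no time and is no camera call; for the wrist camera it gives the pose at the moment of the call.
- bot.close_job(): hands the job in; it is judged then, once.
The state is a dict: "time": time; "joint_positions": joint angles; "dq": joint speeds; "tau": joint torques, N m; "tool_pos": TCP position; "tcp_rot": TCP orientation; "contact_force": force on the tool from outside, world axes, zero at the start; "moment": the same for the moment, N m; "grip_width": finger opening in mm; "finger_force": force on a finger pad.
Only numpy, scipy, OpenCV 4.12 (cv2) and the standard library are available. Lean on these libraries where they do the work, as an engineer would, in place of code of your own. Each camera call takes 0.05 s, during which the arm holds its last target. There are 200 camera calls.

## Working session

There is one attempt and no reset: what is moved stays moved. The work goes in short steps, Python scripts to look and compute and a shell command to move; the robot and the scene stay as the last step left them, time stands still between calls to the robot, and variables do not carry over. Pictures are saved under pics/ and viewed, at most 10 in all, crops included, and the job is handed in when it is done.

```bash
mkdir -p pics; python3 - <<'E'
from plant import bot
import cv2,numpy as np
for n in("scene","side"):
    im=bot.capture(n);cv2.imwrite(f"pics/{n}0.png",im)
    p=bot.camera_params(n);print(n,p["fovy"],p["cx"],p["cy"],np.round(p["camera_from_world"],3).tolist())
o=bot.get_obs();print(o["time"],o["tool_pos"],o["tcp_rot"],o["grip_width"])
E
```

```text
scene 44.367663914234996 276.13247972241464 202.3554015998902 [[0.102, 0.995, -0.017, -45.228], [0.673, -0.082, -0.735, -261.081], [-0.733, 0.063, -0.678, 1448.873], [0.0, 0.0, 0.0, 1.0]]
side 56.09057170456636 286.2338622317759 207.40481799463151 [[0.802, -0.597, 0.004, -436.093], [-0.394, -0.535, -0.747, 320.091], [0.448, 0.598, -0.665, 652.886], [0.0, 0.0, 0.0, 1.0]]
0.1 [5.24621703e+02 7.19964065e-02 2.16830322e+02] [-3.14022718e+00 -1.80757177e-04  1.57080687e+00] 92.09674069275607
```

View pics/scene0.png

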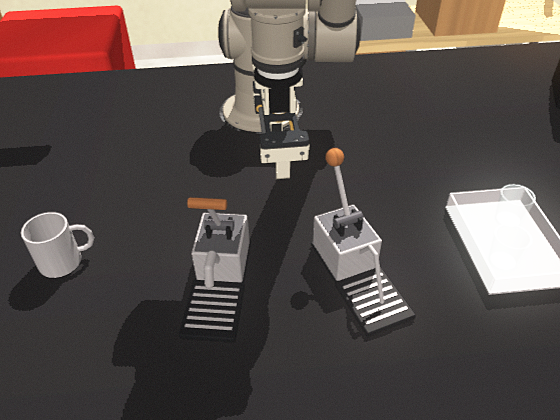

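View pics/side0.png

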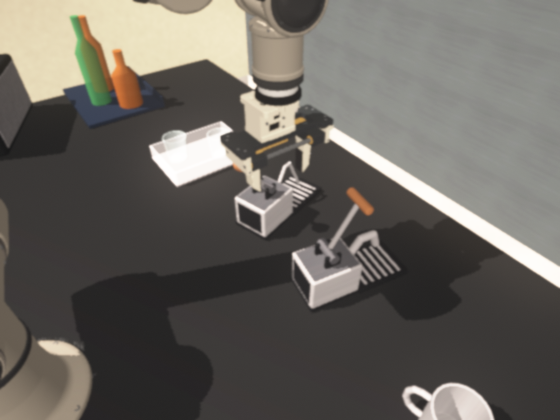

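The scene view shows the steam lever's ball at about (335,157) on the housing at about (347,240), with its tray to the lower right. The crossbar lever is at about (207,203). In the side view the gripper hides the steam ball, so I'll crop in closer and add the wrist view.

```bash
python3 - <<'E'
from plant import bot
import cv2,numpy as np
im=cv2.imread("pics/scene0.png")
cv2.imwrite("pics/c1.png",cv2.resize(im[140:340,290:430],None,fx=3,fy=3,interpolation=cv2.INTER_CUBIC))
p=bot.camera_params("wrist");print(p["fovy"],p["cx"],p["cy"],np.round(p["camera_from_world"],3).tolist())
cv2.imwrite("pics/w0.png",bot.capture("wrist"))
E
```

```text
65.70646984690485 277.1320852068673 215.4324980684004 [[1.0, 0.0, -0.003, -523.221], [0.001, -0.962, 0.272, -32.933], [-0.003, -0.272, -0.962, 391.525], [0.0, 0.0, 0.0, 1.0]]
```

View pics/c1.png

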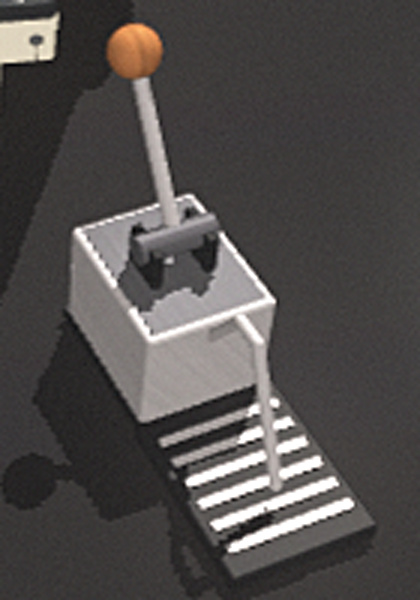

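View pics/w0.png

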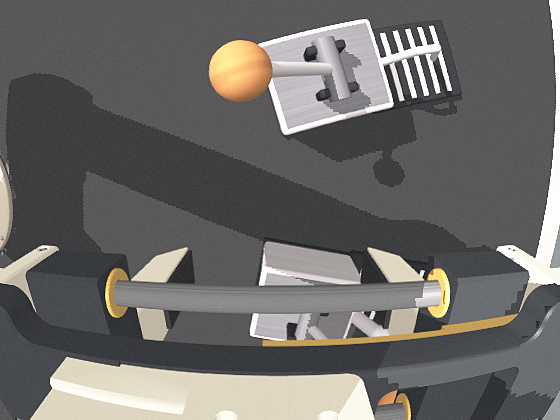

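The crop shows the housing-top corners at scene pixels (315,217), (354,206), (382,239) and (340,253), and the ball at (335,157). In the wrist view the ball is at (240,71), with top corners at about (264,47), (370,20), (395,107) and (285,135).

```bash
cat > h.py <<'E'
from plant import bot
import cv2,numpy as np
def ray(n,uv,p=None):
    p=p or bot.camera_params(n);M=np.array(p["camera_from_world"]);f=210/np.tan(np.radians(p["fovy"]/2))
    d=np.array([uv[0]-p["cx"],uv[1]-p["cy"]])/f
    if n=="wrist":
        r=np.hypot(*d);v=np.array([*(d/r*np.sin(r)),np.cos(r)])
    else: v=np.array([*d,1.])
    v=M[:3,:3].T@v;return -M[:3,:3].T@M[:3,3],v/np.linalg.norm(v)
def onz(n,uv,z):
    c,v=ray(n,uv);return c+v*(z-c[2])/v[2]
def cross(a,b):
    (c1,v1),(c2,v2)=a,b
    s=np.linalg.lstsq(np.c_[v1,-v2],c2-c1,rcond=None)[0]
    p,q=c1+s[0]*v1,c2+s[1]*v2;return (p+q)/2,np.linalg.norm(p-q)
def ball(im,roi):
    x0,x1,y0,y1=roi;h=cv2.cvtColor(im[y0:y1,x0:x1],cv2.COLOR_BGR2HSV)
    m=cv2.inRange(h,(5,120,80),(22,255,255));c=max(cv2.findContours(m,0,2)[0],key=cv2.contourArea)
    (u,v),r=cv2.minEnclosingCircle(c);return (u+x0,v+y0),r
E
python3 - <<'E'
from h import *
np.set_printoptions(precision=1,suppress=True)
for n,cs in(("scene",[(315,216.7),(354.3,205.7),(381.7,239.3),(340,252.7)]),("wrist",[(264,47),(370,20),(395,107),(285,135)])):
    P=np.array([onz(n,c,88) for c in cs]);print(n,P[:,:2].tolist(),P.mean(0),[np.linalg.norm(P[i]-P[i-1]) for i in range(4)])
    L=P[[3,2]].mean(0)-P[[0,1]].mean(0) if n=="scene" else P[[1,2]].mean(0)-P[[0,3]].mean(0)
    print("yaw",np.degrees(np.arctan2(L[1],L[0])))
b1,r1=ball(cv2.imread("pics/scene0.png"),(318,352,145,172));b2,r2=ball(cv2.imread("pics/w0.png"),(190,290,20,120))
print(b1,r1,b2,r2,cross(ray("scene",b1),ray("wrist",b2)))
E
```

```text
scene [[533.8582913732962, 68.3238942327619], [512.2563767603446, 150.66027757545243], [607.9676171681057, 181.54570841371168], [631.5402546517391, 98.5485992657262]] [571.4 124.8  88. ] [np.float64(102.25115522213318), np.float64(85.12298594915325), np.float64(100.57112596792949), np.float64(86.27971583667518)]
yaw 17.53596605520457
wrist [[511.7441757302346, 148.34562592797803], [609.8139210971644, 180.09604068168034], [633.6689348162697, 96.67820633434728], [530.6590630831524, 66.67847629002343]] [571.5 122.9  88. ] [np.float64(83.82897049088484), np.float64(103.08134551589136), np.float64(86.76172408808966), np.float64(107.28940990240174)]
yaw 17.07135614778864
(334.5, 156.5) 9.300638198852539 (240.0, 70.5) 31.67422103881836 (array([504.2, 105.2, 209.1]), np.float64(0.39577430317675516))
```

```bash
python3 - <<'E'
from h import *
a=[]
for n,roi in(("scene",(180,232,190,215)),("side",(340,380,180,220))):
    b,r=ball(cv2.imread(f"pics/{n}0.png"),roi);a.append(ray(n,b));print(b,r)
print(cross(*a))
E
```

```text
(206.5, 203.5) 19.81171226501465
(359.5, 201.0) 16.710874557495117
(array([ 609.77421824, -129.00697185,  214.58275398]), np.float64(0.7961025430975663))
```

```bash
python3 -m pendant '[[[0,0,0.6],[0,0,-1],1],[[0,0.1,0.6],[0,0,-1],1],[[0,0.3,0.6],[0,0,-1],1],[[-0.1,0.4,0.2],[0,0,-1],1],[[-0.1,0.5,0],[0,0,-1],1],[[-0.1,0.5,0],[0,0,-1],1],[[-0.1,0.5,0],[0,0,-1],1],[[-0.1,0.5,0],[0,0,-1],1],[[-0.1,0.4,0],[0,0,-1],1],[[-0.1,0.3,0],[0,0,-1],1]]'
```

```text
time: 0.98
tool_pos: [503.6, 106.1, 277.1]
tcp_rot: [-3.141, 0.001, 0.366]
contact_force: [0.4, -0.3, -0.8]
grip_width: 91.7
finger_force: 0.0
```

```bash
python3 -m pendant '[[[0,0,-0.2],[0,0,-0.3],1],[[0,-0.03,-0.3],[0,0,-0.25],1],[[0,0,-0.3],[0,0,0],1],[[0,0,-0.3],[0,0,0],1],[[0,0,-0.3],[0,0,0],1],[[0,0,-0.3],[0,0,0],1],[[0,0,-0.3],[0,0,0],1],[[0,0,-0.2],[0,0,0],1],[[0,0,-0.1],[0,0,0],1],[[0,0,0],[0,0,0],1]]'
python3 - <<'E'
from h import *
im=bot.capture("scene")
cv2.imwrite("pics/c2.png",np.hstack([cv2.resize(im[100:260,270:400],(520,600)[:1]+(600,) if 0 else (400,492)),cv2.resize(bot.capture("wrist"),(400,492))]))
E
```

```text
time: 1.82
tool_pos: [503.7, 104.0, 207.6]
tcp_rot: [-3.141, 0.001, 0.305]
contact_force: [-0.7, -0.2, 0.4]
grip_width: 91.7
finger_force: 0.0
```

View pics/c2.png

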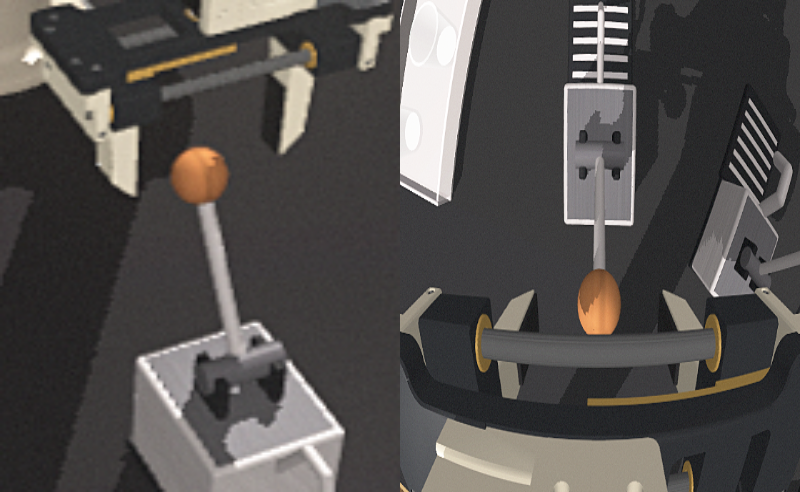

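The fingers straddle the ball, which is centred between the jaws, and the lever line is square to them in the wrist view. I'll close now.

```bash
python3 -m pendant '[[[0,0,0],[0,0,0],-0.2],[[0,0,0],[0,0,0],-0.2],[[0,0,0],[0,0,0],-0.2],[[0,0,0],[0,0,0],-0.3],[[0,0,0],[0,0,0],-0.4],[[0,0,0],[0,0,0],-0.5],[[0,0,0],[0,0,0],-0.5],[[0,0,0],[0,0,0],-0.5],[[0,0,0],[0,0,0],-0.5],[[0,0,0],[0,0,0],-0.5]]'
```

```text
time: 2.75
tool_pos: [504.0, 104.1, 208.4]
tcp_rot: [3.141, 0.0, 0.305]
contact_force: [1.5, -1.9, -0.9]
grip_width: 29.5
finger_force: 0.8
```

```bash
python3 - <<'E'
from h import *
o=bot.get_obs();print(o["grip_width"],o["finger_force"],o["contact_force"])
im=bot.capture("scene");w=bot.capture("wrist");b,r=ball(w,(240,320,210,300));print(b,r)
cv2.imwrite("pics/c3.png",np.hstack([cv2.resize(im[100:260,270:400],(400,492)),cv2.resize(w[180:360,180:360],(400,400),interpolation=2).repeat(1,0)[:400] if 0 else cv2.resize(w[170:330,215:345],(400,492))]))
E
```

```text
29.52986861156266 0.8237242139875889 [ 1.50445374 -1.90565409 -0.88031757]
(277.3936653137207, 259.2895927429199) 30.218368530273438
```

View pics/c3.png

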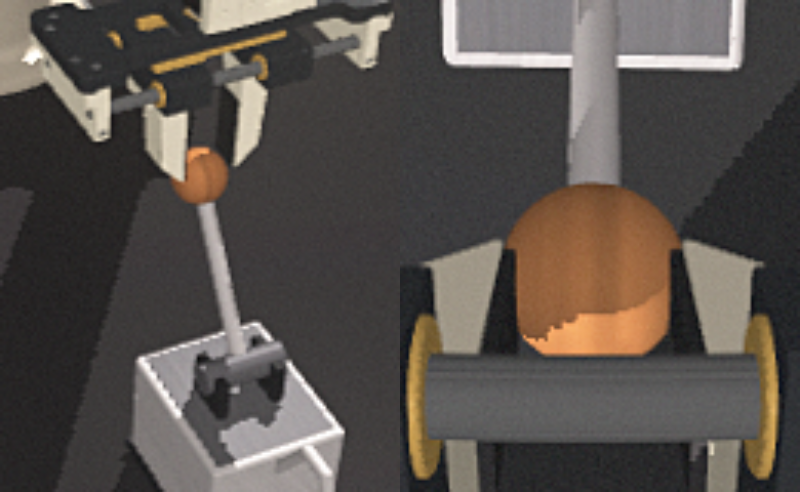

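The left panel still shows the ball near scene (335,157). In the wrist view it sits at about (277,259), at the front edge of the pads and not well between them. I'll measure it again from this view.

```bash
python3 - <<'E'
from h import *
np.set_printoptions(precision=1,suppress=True)
b,_=ball(bot.capture("scene"),(318,352,145,172));print(b,_)
print("tri",cross(ray("scene",b),ray("wrist",(277.5,259))))
for z in(200,209,215):print(onz("wrist",(277.5,259),z))
p=bot.camera_params("wrist");M=np.array(p["camera_from_world"]);f=210/np.tan(np.radians(p["fovy"]/2))
for P in([504,104.1,208.4],[504,104.1,191.4]):
    c=M[:3,:3]@P+M[:3,3];t=np.arctan2(np.hypot(c[0],c[1]),c[2]);print("proj",P,f*t*c[:2]/np.hypot(c[0],c[1])+[p["cx"],p["cy"]],34/2/np.linalg.norm(c)*f)
o=bot.get_obs();print(o["grip_width"],o["finger_force"],o["time"])
E
```

```text
(334.4583339691162, 156.7708330154419) 9.10893726348877
tri (array([504.1, 105.1, 208.4]), np.float64(0.22381709000914124))
[500.7 104.1 200. ]
[504.4 105.3 209. ]
[506.9 106.1 215. ]
proj [504, 104.1, 208.4] [279.3 259.8] 30.30322264202495
proj [504, 104.1, 191.4] [279.1 248.6] 27.904776923196255
25.79719027207758 24.770801067352295 2.9
```

```bash
python3 -m pendant '[[[0.19,0.055,0.13],[0,0,0],-0.5],[[0.2,0.06,0.12],[0,0,0],-0.5],[[0.21,0.06,0.11],[0,0,0],-0.5],[[0.22,0.06,0.095],[0,0,0],-0.5],[[0.22,0.06,0.08],[0,0,0],-0.5],[[0.22,0.065,0.065],[0,0,0],-0.5],[[0.23,0.065,0.05],[0,0,0],-0.5],[[0.23,0.07,0.035],[0,0,0],-0.5],[[0.23,0.07,0.02],[0,0,0],-0.5],[[0.23,0.07,0.01],[0,0,0],-0.5]]'
python3 - <<'E'
from h import *
s=bot.capture("scene");b,r=ball(s,(330,430,120,200));w=bot.capture("wrist");bw,rw=ball(w,(230,330,200,310));print(b,r,bw,rw)
print(cross(ray("scene",b),ray("wrist",bw)));o=bot.get_obs();print(o["tool_pos"],o["grip_width"],o["finger_force"],o["contact_force"])
E
```

```text
time: 3.73
tool_pos: [570.8, 123.6, 231.3]
tcp_rot: [3.141, -0.003, 0.305]
contact_force: [-1.8, -1.9, 9.1]
grip_width: 23.3
finger_force: 6.6
(351.7258071899414, 167.3387107849121) 9.866771697998047 (277.5, 267.5) 27.10175895690918
(array([565.7605412 , 123.00352448, 230.43633573]), np.float64(1.7907989002925975))
[571.87023405 123.85907811 231.38906307] 23.15739346031018 6.673056185245514 [ 1.34554086 -0.45518138  7.94601792]
```

```bash
python3 -m pendant '[[[0,0,0],[0,0,0],-0.4],[[0,0,0],[0,0,0],-0.2],[[0,0,0],[0,0,0],0],[[0,0,0],[0,0,0],0.3],[[0,0,0],[0,0,0],0.6],[[0,0,0],[0,0,0],0.6],[[0,0,0],[0,0,0],0.6],[[0,0,0],[0,0,0],0.6],[[0,0,0],[0,0,0],0.6],[[0,0,0],[0,0,0],0.6]]'
python3 - <<'E'
from h import *
s=bot.capture("scene");b,r=ball(s,(330,430,120,200));w=bot.capture("wrist");bw,rw=ball(w,(230,330,200,310));print(b,r,bw,rw)
print(cross(ray("scene",b),ray("wrist",bw)))
cv2.imwrite("pics/c4.png",np.hstack([cv2.resize(s[120:280,290:420],(400,492)),cv2.resize(w[170:330,215:345],(400,492))]))
E
```

```text
time: 4.67
tool_pos: [569.4, 123.2, 229.9]
tcp_rot: [3.142, -0.0, 0.305]
contact_force: [-0.8, -0.6, 0.0]
grip_width: 73.1
finger_force: 0.0
(351.88421058654785, 167.7894744873047) 9.969255447387695 (277.3858757019043, 267.3102722167969) 29.84319496154785
(array([563.73338928, 123.08677303, 228.40315007]), np.float64(0.01758093234403033))
```

View pics/c4.png

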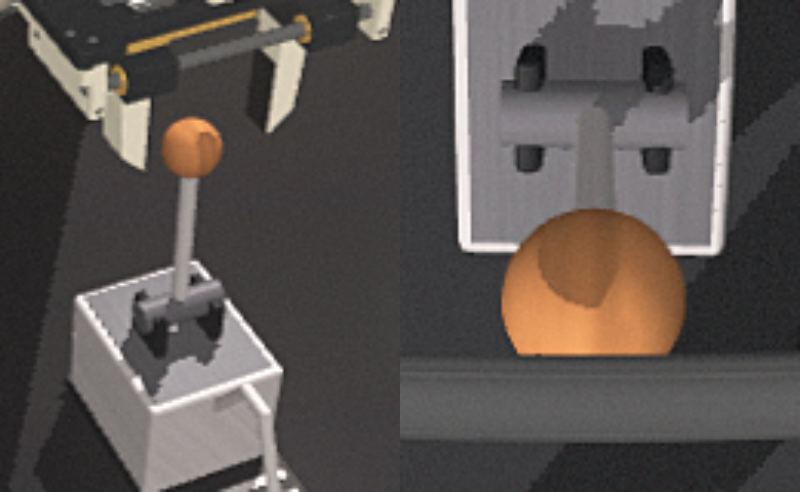

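The ball has been let go and seems about 8 mm short of vertical, though the gripper bar hides part of it in the wrist view. I'll lift clear and measure properly, using the wrist view for the pivot too.

```bash
python3 -m pendant '[[[0,0,0.2],[0,0,0],0.6],[[0,0,0.4],[0,0,0],0.6],[[0,0,0.4],[0,0,0],0.6],[[0,0,0.4],[0,0,0],0.6],[[-0.3,-0.1,0.5],[0,0,0],0.6],[[-0.5,-0.15,0.4],[0,0,0],0.6],[[-0.5,-0.15,0.2],[0,0,0],0.6],[[-0.5,-0.15,0],[0,0,0],0.6],[[-0.2,-0.05,0],[0,0,0],0.6],[[0,0,0],[0,0,0],0.6]]'
cat > m.py <<'E'
from h import *
import sys
np.set_printoptions(precision=1,suppress=True)
s=bot.capture("scene");b,r=ball(s,(330,430,120,200))
p=bot.camera_params("wrist");w=bot.capture("wrist");bw,rw=ball(w,(200,350,0,320))
d=bot.capture("side");bs,rs=ball(d,(225,310,90,210))
print(b,r,bw,rw,bs,rs)
R={"sc":ray("scene",b),"wr":ray("wrist",bw,p),"si":ray("side",bs)}
for i,j in(("sc","wr"),("sc","si"),("wr","si")):print(i,j,*cross(R[i],R[j]))
print("wr at z=229.8",onz("wrist",bw,229.8))
cv2.imwrite(f"pics/{sys.argv[1]}.png",np.hstack([w[:,140:420],d[80:290,180:320].repeat(2,0).repeat(2,1)]))
cv2.imwrite("w.png",w)
E
python3 m.py m1
```

```text
time: 5.6
tool_pos: [508.7, 105.0, 305.7]
tcp_rot: [3.141, -0.001, 0.305]
contact_force: [-0.2, -0.7, 0.0]
grip_width: 73.1
finger_force: 0.0
(351.83653831481934, 167.57211685180664) 9.883955001831055 (278.3292694091797, 145.89024353027344) 22.515642166137695 (259.71739196777344, 140.71739196777344) 8.208456039428711
sc wr [564.3 123.1 229.3] 0.6434262796951326
sc si [564.6 122.8 229.6] 0.10093746854707485
wr si [564.6 123.3 229.4] 0.42768569899013237
wr at z=229.8 [565.  123.6 229.8]
```

View pics/m1.png

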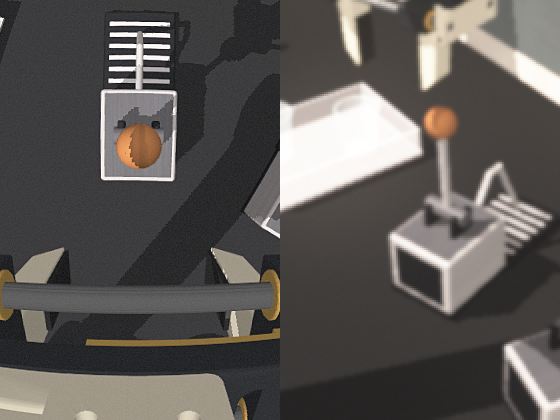

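The lever is nearly upright and free in both views. In the wrist view the housing-top corners are at about (242,91), (316,91), (315,180) and (241,179), and the ball is at (278,146).

```bash
python3 - <<'E'
from h import *
np.set_printoptions(precision=1,suppress=True)
g=cv2.imread("w.png",0)
print("col278 rows",[(i,int(g[i,255])) for i in list(range(84,98))+list(range(174,186))]);print("row 105",[(i,int(g[105,i])) for i in list(range(237,248))+list(range(310,322))])
P=np.array([onz("wrist",c,88) for c in[(242,90.5),(316,90.5),(315.5,180.5),(241.5,180)]])
print(P.mean(0),[np.linalg.norm(P[i]-P[i-1]) for i in range(4)]);L=P[0]+P[1]-P[2]-P[3];print(np.degrees(np.arctan2(L[1],L[0])))
E
```

```text
col278 rows [(84, 54), (85, 61), (86, 57), (87, 55), (88, 19), (89, 121), (90, 210), (91, 242), (92, 234), (93, 144), (94, 127), (95, 136), (96, 134), (97, 134), (174, 131), (175, 128), (176, 152), (177, 243), (178, 236), (179, 245), (180, 105), (181, 48), (182, 53), (183, 59), (184, 59), (185, 61)]
row 105 [(237, 67), (238, 60), (239, 55), (240, 78), (241, 243), (242, 244), (243, 246), (244, 199), (245, 126), (246, 129), (247, 128), (310, 88), (311, 88), (312, 73), (313, 152), (314, 174), (315, 157), (316, 146), (317, 33), (318, 33), (319, 40), (320, 46), (321, 47)]
[568.8 123.8  88. ] [np.float64(106.89785957990057), np.float64(86.11679982606982), np.float64(107.58170628126393), np.float64(88.86850868755307)]
17.200889331944165
```

```bash
python3 - <<'E'
from h import *
np.set_printoptions(precision=1,suppress=True)
print("scene",onz("scene",(348.5,219.5),110),"side",onz("side",(263.5,185),110))
print(cross(ray("scene",(348.5,219.5)),ray("side",(263.5,185))))
c,v=ray("wrist",(277.7,207.1));c=c+[60.7,18.2,-75.8];print("wrist c4",c,c+v*(110-c[2])/v[2])
c,v=ray("wrist",(277.4,267.6));c=c+[60.7,18.2,-75.8];print("ball c4",c+v*(229.5-c[2])/v[2])
for P in [(348.5,219.5)]:pass
E
```

```text
scene [571. 125. 110.] side [568.6 121.9 110. ]
(array([569.8, 124.9, 108.2]), np.float64(1.488096436100696))
wrist c4 [640.1 147.1 396.3] [570.1 124.7 110. ]
ball c4 [565.7 123.6 229.5]
```

The views agree on the pivot at x ≈ 570 and the ball at x ≈ 564.7. That leaves it about 5.5 mm short along the module's x, or 2.6 degrees. I'll shut the fingers behind the knob and nudge it.

```bash
python3 -m pendant '[[[0,0,-0.2],[0,0,0],-1],[[0,0,-0.4],[0,0,0],-1],[[0,0,-0.4],[0,0,0],-1],[[0,0,-0.4],[0,0,0],-1],[[0,0,-0.4],[0,0,0],-1],[[0,0,-0.4],[0,0,0],-1],[[0,0,-0.4],[0,0,0],-1],[[0,0,-0.2],[0,0,0],-1],[[0,0,0],[0,0,0],-1],[[0,0,0],[0,0,0],-1]]'
python3 -m pendant '[[[0.2,0.06,0],[0,0,0],-1],[[0.2,0.06,0],[0,0,0],-1],[[0.2,0.06,0],[0,0,0],-1],[[0.1,0.03,0],[0,0,0],-1],[[0.1,0.03,0],[0,0,0],-1],[[0.1,0.03,0],[0,0,0],-1],[[0.05,0.015,0],[0,0,0],-1],[[0.05,0.015,0],[0,0,0],-1],[[0,0,0],[0,0,0],-1],[[0,0,0],[0,0,0],-1]]'
python3 - <<'E'
from h import *
b,r=ball(bot.capture("scene"),(330,430,120,200));bs,rs=ball(bot.capture("side"),(225,310,90,210));print(b,r,bs,rs,cross(ray("scene",b),ray("side",bs)),bot.get_obs()["contact_force"])
E
```

```text
time: 6.58
tool_pos: [509.6, 105.2, 220.6]
tcp_rot: [-3.141, 0.001, 0.305]
contact_force: [-0.2, 0.2, 0.5]
grip_width: 10.9
finger_force: 0.0
time: 7.42
tool_pos: [539.3, 114.1, 220.9]
tcp_rot: [3.142, 0.0, 0.305]
contact_force: [-0.3, -0.2, 0.5]
grip_width: 0.2
finger_force: 0.3
(352.0, 167.73077011108398) 9.742720603942871 (261.0, 141.0) 7.615873336791992 (array([566.30427424, 121.93066951, 229.65818839]), np.float64(2.1230772361865444)) [-0.29496653  0.32453819  0.0802487 ]
```

```bash
python3 -m pendant '[[[0.04,0.012,0],[0,0,0],-1],[[0.04,0.012,0],[0,0,0],-1],[[0.04,0.012,0],[0,0,0],-1],[[0.04,0.012,0],[0,0,0],-1],[[0.04,0.012,0],[0,0,0],-1],[[0.01,0.003,0],[0,0,0],-1],[[0,0,0],[0,0,0],-1],[[0,0,0],[0,0,0],-1],[[0,0,0],[0,0,0],-1],[[0,0,0],[0,0,0],-1]]'
python3 -m pendant '[[[-0.2,-0.06,0],[0,0,0],-1],[[-0.3,-0.09,0],[0,0,0],-1],[[-0.3,-0.09,0.2],[0,0,0],-1],[[-0.2,-0.06,0.4],[0,0,0],-1],[[-0.2,-0.06,0.4],[0,0,0],-1],[[0,0,0.5],[0,0,0],-1],[[0,0,0.5],[0,0,0],-1],[[0,0,0.5],[0,0,0],-1],[[0,0,0.3],[0,0,0],-1],[[0,0,0],[0,0,0],-1]]'
python3 m.py m2
```

```text
time: 8.35
tool_pos: [545.8, 116.1, 220.8]
tcp_rot: [3.141, -0.0, 0.305]
contact_force: [-0.8, -1.2, 0.9]
grip_width: 0.6
finger_force: 0.5
time: 9.18
tool_pos: [510.6, 105.3, 308.1]
tcp_rot: [3.14, -0.006, 0.305]
contact_force: [0.7, -0.3, 0.4]
grip_width: 0.4
finger_force: 0.0
(354.1000003814697, 170.0999984741211) 9.981081008911133 (278.1931838989258, 137.38636779785156) 22.51938819885254 (261.90625, 139.0) 8.15539264678955
sc wr [571.3 125.4 229.1] 0.25820410632941365
sc si [571.8 125.2 229.8] 0.35175742909266294
wr si [571.5 125.4 229.9] 0.5031899348451027
wr at z=229.8 [570.4 125.5 229.8]
```

```bash
python3 - <<'E'
from plant import bot
print(bot.close_job())
E
```

```text
the job is handed in; nothing more can be done
None
```

The steam lever now stands straight up to within about 1 degree by camera measurement, and is released with the gripper clear; the hot-water lever was not touched, and I handed the job in at about 9.3 s.

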